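# Run down the loose wing nut of the leaf press

### The arm

A 6-joint arm with a two-finger parallel gripper is mounted at the origin on a cart in front of the work surface, level with it; the furniture and walls round the work are solid. World frame = base frame: x ahead of the robot, y to its left, z up, the work surface at z = 0. Lengths are in mm, angles in rad, forces in N, time in s.
With the tool pointing down it reaches from about 250 to 775 mm from the base axis. Payload 4 kg.
Tool frame: the origin (TCP) lies midway between the tips of the shut fingers; the grasp point (between the pads) lies 19 mm behind it (r.hold_point_z is the distance from the TCP to the grasp point, in mm); z points along the fingers, y is the direction in which the jaws open and shut (so a half turn about z gives the same grasp; the last joint's range is limited). The gripper opens to 94 mm and grips with 3 to 60 N. Pads are 16 mm wide; open, the fingers measure 119 mm over their backs; the gripper's body (75 mm by 177 mm) begins 78 mm behind the grasp point.
Start: joints at [-0.103, 0.087, 1.371, -0, 1.684, -0.103], TCP at [550.018, -0.007, 205.506] pointing down, gripper open.
Joint ranges: [-3.1, 3.1], [-0.76, 2.03], [0.27, 2.55], [-1.08, 4.22], [0.17, 2.65], [-2.57, 2.57]. Speed limits (rad/s): [2.79, 2.79, 3.14, 3.14, 3.14, 3.14].

### API

Orientations are given as a 3x3 rotation matrix whose columns are the frame's x, y, z axes.
In Python, from cell import readout, eyes, r, spotter gives the robot as it stands.
- The arm moves only by the tool step_arm, never from a script. Its argument "targets" is a list of rows, each an object of numbers: "dx", "dy", "dz": the shift along the tool's x, y, z each as a share of 500 mm, from -1 to 1; "ax", "ay", "az": the turn, a rotation vector about the tool's x, y, z each as a share of pi rad, from -1 to 1; "claw": the closure, from -1 (fully open) to 1 (shut). In form: [{"dx": .., "dy": .., "dz": .., "ax": .., "ay": .., "az": .., "claw": ..}, ...]. A call has 1 to 8 rows; each row is the pose to reach, as a shift and turn from the pose commanded when the call began, along the tool's axes at that moment, turning the shorter way round; what a row does not reach only later rows make up. A row lasts 1/10 s, in which the tool goes at most 50 mm and 8.59 degrees, less where a joint would pass 70% of its speed; a pose out of reach is approached as far as the arm can. A call with a number of a shift or a turn outside -1 to 1 is refused whole. A call with a gripper value outside its range is refused whole. The fingers move at their own pace and stop on an object; "newtons" is the grip in N (left out, the last holds). Time passes only in rows, so rows that repeat a pose let the fingers close. It gives the time, the measured TCP pose, the force and the opening at its end, in the units of the state.
- readout.sense(): the state, without advancing time (a new reading comes with each control period).
- eyes.get_image(name): name is "scene" or "side" or "wrist"; returns a dict with "color" (480x640x3 uint8, blue, green, red), "mtx" (3x3 intrinsics, pixels), "R" (3x3) and "t" (3): a world point X has camera coordinates R X + t. Camera axes: x right, y down, z forward; pixel columns grow to the right and rows downward; lengths in mm; the calibration is good to about 2 mm. A picture is of the moment at which its call begins. There is no depth.
- r.hand_in(): hands the job in, once; it reports no verdict.
Trained networks look in a picture, given as the dict that the camera call returned (one of the last four; its "shot" number tells which), for a name from the list of things; names that differ only in an ending like _2 or _b are one class to them, and where a whole thing is asked for, a point or a joint stands for the part that bears it (a point fixed in the world has none). Each returns a list of dicts, best first, with "confidence" (0 to 1); they miss things now and then, are a little off and sometimes report something else, mostly with a low value. They report only what shows in the picture. A call takes as long as a camera call.
- spotter.look_for(name, picture): "extent" ([left, top, right, bottom] as shares, 0 to 1, of the picture: columns of its width, rows of its height, round what is visible of it).
- spotter.spot_point(name, picture): "point" ([row, column] as shares, 0 to 1, of the picture: columns of its width, rows of its height: a listed point, or the origin of a listed thing).
The state is a dict: "time": time; "q": joint angles; "qd": joint speeds; "tau": joint torques, N m; "tool_pos": TCP position; "tcp_rot": TCP orientation; "ft_force": force on the tool from outside, world axes, zero at the start; "moment": the same for the moment, N m; "opening": opening from 0.0 (shut) to 1.0 (fully open).
Only numpy, scipy, OpenCV 4.12 (cv2) and the standard library are available. Lean on these libraries where they do the work, as an engineer would, in place of code of your own. Each camera call takes 0.05 s, during which the arm holds its last target. There are 200 camera calls.

### The job

One of the two wing nuts on the wooden leaf press is loose and stands high on its stud: tighten it by pushing its wings round clockwise (seen from above) with closed fingertips, from beside, until it is fully down on its washer and will turn no further. Never take the nut or one of its wings between the fingers. Leave the other nut, which is tight already, and the tumbler, marker pen and seed packet round the press as they are, and finish clear of everything.

Things in the scene. Friction and masses are not known exactly. Their poses are not given: they have to be found in the camera images.
- leaf_press: Wooden leaf press, fixed; origin under its centre on the worktop, z up; 290 mm along its y, 120 mm along x. Flat top board (240 x 112 mm), top face 42 mm above the worktop. Studs at x = 0, y = +95 and -95 mm, a wing nut on each. Upright wooden cheeks at both ends, 80 mm wide, 14 mm thick, tops 86 mm above the worktop, inner faces at y = +123 and -123 mm.
- stud_loose: Fixed 8 mm steel stud of the loose nut, at either end of the press. Origin on its axis at the top board's top face; stud top 45 mm above it. The cheek's inner face is 28 mm from its axis: no room for a finger between nut and cheek, so the wings are pushed in strokes on the side facing the press's middle. A washer (25 mm wide, 1.5 mm thick) lies at its foot.
- wing_nut_loose: The loose aluminium wing nut. Origin on the stud's axis, at the top board's height when tight; underside 1.5 mm above origin. z up; two wings along its own +x and -x, turning with it. Hub 22 mm wide at the foot, 17 mm at the top (18 mm above origin). Wings 5 mm thick, tips 25 mm from the axis; from 16 mm out they reach from 8 to 25 mm above origin, further in from 6 to 19 mm.
- turn_loose (a joint): How far the loose nut has been turned clockwise (seen from above), rad: 0 is fully loose (origin 10.8 mm above the top board), 8.5 is the hard stop where it is tight. It starts between 0 and 2.5. The nut sinks 8 mm per turn and stays where it is left; it takes about 2 N at the wing to turn, rising sharply at the stop.
- wing_nut_tight: The other wing nut, same shape, tight on the other stud: origin at the height of the top board, 42 mm above the worktop. To be left alone.
- turn_tight (a joint): How far the tight nut has been turned back (anticlockwise from above), rad: 0 is tight, as it starts.
- tumbler: Clear drinking glass, 81 mm wide, 92 mm high, standing loose behind the press (on the side away from the robot). Origin under its centre.
- marker: Marker pen, 135 mm long along its own y, 17 mm thick, lying loose in front of the press (on the robot's side). Origin under its centre.
- seed_packet: Flat paper seed packet, 115 x 85 x 10 mm, lying loose behind the press. Origin under its centre.

How it is judged (in metres and radians):
At the end, for the whole second after the job is handed in: The loose nut has been turned to its stop (within 0.2 rad, a quarter of a millimetre of travel); the tight nut has been turned back by less than 0.15 rad; tumbler, marker pen and seed packet are within 20 mm of where they began (value of joint turn_loose above 8.3 rad and value of joint turn_tight below 0.15 rad and distance of each of tumbler, marker, seed_packet from where it was at the start of the episode below 0.02 m); the robot touches nothing.
It fails at once if the nut or one of its wings is taken between the fingers (grasp point in the plane of the wings, 4 mm either side, fingertips below the wing tops, touching the nut) (contact force between the fingers and wing_nut_loose above 0.5 N and y of the grasp point in the frame of wing_nut_loose between -0.004 and 0.004 m and x of the grasp point in the frame of wing_nut_loose between -0.032 and 0.032 m and z of the grasp point in the frame of wing_nut_loose below 0.038 m).
It fails at once if the tight nut is turned back by more than 0.15 rad (value of joint turn_tight above 0.15 rad).
It fails at once if the tumbler, marker pen or seed packet is moved by more than 20 mm or lifted (distance of any of tumbler, marker, seed_packet from where it was at the start of the episode above 0.02 m).
It fails at once if the tumbler is tipped by more than 0.3 rad (angle between tumbler's own z axis and vertical above 0.3 rad).
It also fails if it takes over 72 s, if anything falls off the work surface, if the arm or the gripper's body presses on something with over 40 N, if the wrist force passes 120 N, or if a joint passes its speed limit or range.

## Working session

There is one attempt and no reset: what is moved stays moved. The work goes in short steps, Python scripts to look and compute and a tool call to move; the robot and the scene stay as the last step left them, time stands still between calls to the robot, and variables do not carry over. Pictures are saved under pics/ and viewed, on a budget of 10 in all, crops included, one or two more only if the job needs it, and the job is handed in when it is done.

Besides the shell and the picture viewer there is one more tool, called after "Emit:" by a JSON object that holds its "method" and its "body", one argument or row to a line. step_arm: Moves the arm, as the interface text tells. Shift numbers are shares of 500 mm and turn numbers shares of pi rad, none past 1 either way. Its arguments: {"type":"object","properties":{"targets":{"type":"array","items":{"type":"object","properties":{"dx":{"type":"number","minimum":-1,"maximum":1},"dy":{"type":"number","minimum":-1,"maximum":1},"dz":{"type":"number","minimum":-1,"maximum":1},"ax":{"type":"number","minimum":-1,"maximum":1},"ay":{"type":"number","minimum":-1,"maximum":1},"az":{"type":"number","minimum":-1,"maximum":1},"claw":{"type":"number"}}}},"newtons":{"type":"number"}},"required":["targets"]}

```bash
mkdir -p pics; ls; cat > h.py <<'E'
import numpy as np, cv2
from cell import readout, eyes, r, spotter
def ray(p,uv):
    d=np.linalg.inv(p["mtx"])@np.array([uv[0],uv[1],1.]); R=np.array(p["R"]); t=np.array(p["t"]).ravel()
    return -R.T@t, R.T@d
def onz(p,uv,z):
    c,d=ray(p,uv); return c+d*(z-c[2])/d[2]
def proj(p,X):
    x=np.array(p["R"])@np.array(X,float)+np.array(p["t"]).ravel(); x=np.array(p["mtx"])@x; return x[:2]/x[2]
def tri(obs):
    A=np.zeros((3,3));b=np.zeros(3)
    for p,uv in obs:
        c,d=ray(p,uv); d=d/np.linalg.norm(d); M=np.eye(3)-np.outer(d,d); A+=M; b+=M@c
    return np.linalg.solve(A,b)
E
python3 - <<'E'
from h import *
s=readout.sense(); print({k:np.round(s[k],3).tolist() for k in s})
P={}
for n in ["scene","side","wrist"]:
    p=eyes.get_image(n);P[n]=p;cv2.imwrite(f"pics/{n}0.png",p["color"])
    print(n,-np.array(p["R"]).T@np.array(p["t"]).ravel())
    for o in ["leaf_press","stud_loose","wing_nut_loose","wing_nut_tight","tumbler","marker","seed_packet"]:
        for q in spotter.spot_point(o,p)[:3]:
            v,u=q["point"]; z=42 if "stud" in o else 46 if "loose" in o else 42 if 'tight' in o else 0
            print(o,round(q["confidence"],2),round(u*640),round(v*480),np.round(onz(p,(u*640,v*480),z),0))
E
```

```text
pics
{'time': 0.0, 'q': [-0.103, 0.088, 1.372, -0.0, 1.684, -0.103], 'qd': [-0.001, -0.0, 0.0, 0.001, 0.001, -0.001], 'tau': [0.001, -34.018, -30.242, 0.072, 0.033, -0.0], 'tool_pos': [549.466, 0.059, 204.346], 'tcp_rot': [[0.0, 1.0, -0.002], [1.0, -0.0, 0.0], [0.0, -0.002, -1.0]], 'ft_force': [0.455, -0.559, 0.426], 'moment': [0.049, 0.012, 0.012], 'opening': 1.002}
scene [122.30130727 608.14412063 600.30767093]
leaf_press 0.73 353 263 [582.  25.   0.]
stud_loose 0.76 304 264 [599. 122.  42.]
stud_loose 0.63 397 227 [562. -59.  42.]
stud_loose 0.48 375 311 [458. 124.  42.]
wing_nut_loose 0.52 305 261 [601. 119.  46.]
wing_nut_tight 0.84 397 228 [559. -57.  42.]
wing_nut_tight 0.54 353 262 [550.  63.  42.]
tumbler 0.81 268 241 [723.  84.   0.]
marker 0.73 370 311 [490.  92.   0.]
marker 0.36 330 212 [709. -56.   0.]
marker 0.18 304 264 [636.  85.   0.]
seed_packet 0.87 331 213 [707. -56.   0.]
side [ 216.98232324 -494.34639369  507.39056659]
leaf_press 0.64 327 297 [578.  34.   0.]
stud_loose 0.51 308 253 [593. 123.  42.]
wing_nut_loose 0.57 312 247 [608. 132.  46.]
wing_nut_tight 0.37 356 308 [568. -61.  42.]
tumbler 0.63 372 257 [729.  91.   0.]
marker 0.96 268 298 [486.  93.  -0.]
seed_packet 0.81 420 294 [724. -56.   0.]
wrist [549.36335042  66.83533339 385.52904509]
leaf_press 0.58 371 102 [602. 133.   0.]
stud_loose 0.91 373 103 [598. 124.  42.]
wing_nut_loose 0.75 375 100 [600. 126.  46.]
wing_nut_loose 0.62 263 145 [491.  85.  46.]
wing_nut_tight 0.59 332 289 [561. -66.  42.]
tumbler 0.73 477 153 [722.  79.   0.]
marker 0.95 268 145 [489.  88.   0.]
seed_packet 0.9 458 275 [714. -64.  -0.]
```

```bash
python3 - <<'E'
import cv2,numpy as np
a=cv2.imread("pics/wrist0.png")[20:340,200:560]; b=cv2.imread("pics/side0.png")[180:360,220:460]
a=cv2.resize(a,None,fx=1.1,fy=1.1,interpolation=3); b=cv2.resize(b,(400,300))
c=np.zeros((352,800,3),np.uint8); c[:352,:396]=a[:352,:396]; c[:300,400:]=b; cv2.imwrite("pics/a.png",c)
E
```

```text
(no output)
```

View pics/a.png

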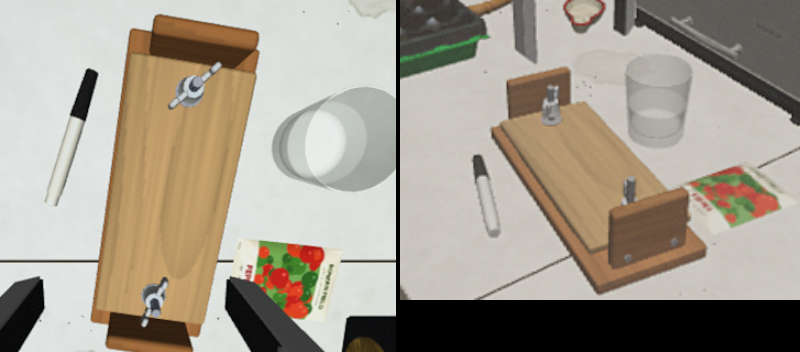

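Emit:
{"method": "step_arm", "body": {
  "targets": [
    {"dx": 0.2, "dy": 0.086, "dz": 0.128, "az": 0.278, "claw": 1},
    {"dx": 0.2, "dy": 0.086, "dz": 0.128, "az": 0.278, "claw": 1},
    {"dx": 0.2, "dy": 0.086, "dz": 0.128, "az": 0.278, "claw": 1},
    {"dx": 0.2, "dy": 0.086, "dz": 0.128, "az": 0.278, "claw": 1},
    {"dx": 0.2, "dy": 0.086, "dz": 0.128, "az": 0.278, "claw": 1},
    {"dx": 0.2, "dy": 0.086, "dz": 0.128, "az": 0.278, "claw": 1},
    {"dx": 0.2, "dy": 0.086, "dz": 0.128, "az": 0.278, "claw": 1},
    {"dx": 0.2, "dy": 0.086, "dz": 0.128, "az": 0.278, "claw": 1}
  ],
  "newtons": 20
}}

```text
invalid input at $.targets[0]: expected keys dx, dy, dz, ax, ay, az, claw
```

```bash
python3 - <<'E'
from h import *
s=readout.sense(); print({k:np.round(s[k],3).tolist() for k in ["q","tool_pos","tcp_rot","ft_force","opening"]})
p=eyes.get_image("wrist");cv2.imwrite("pics/w1.png",p["color"]); np.savez("w1.npz",**{k:p[k] for k in["mtx","R","t"]})
for o,z in [("stud_loose",42),("wing_nut_loose",48),("leaf_press",0)]:
    for q in spotter.spot_point(o,p)[:2]:
        v,u=q["point"]; print(o,round(q["confidence"],2),round(u*640),round(v*480),np.round(onz(p,(u*640,v*480),z),1))
print("tcp px",proj(p,s["tool_pos"]))
E
```

```text
{'q': [-0.103, 0.087, 1.371, 0.0, 1.684, -0.103], 'tool_pos': [550.027, 0.01, 205.518], 'tcp_rot': [[-0.0, 1.0, 0.0], [1.0, 0.0, 0.0], [0.0, 0.0, -1.0]], 'ft_force': [0.429, -0.025, -0.441], 'opening': 1.001}
stud_loose 0.58 373 102 [598.2 124.9  42. ]
wing_nut_loose 0.77 376 101 [600.1 124.5  48. ]
leaf_press 0.7 352 198 [583.7  29.8   0. ]
leaf_press 0.28 451 276 [706.1 -65.6   0. ]
tcp px [323.19721629 284.70165971]
```

View pics/w1.png

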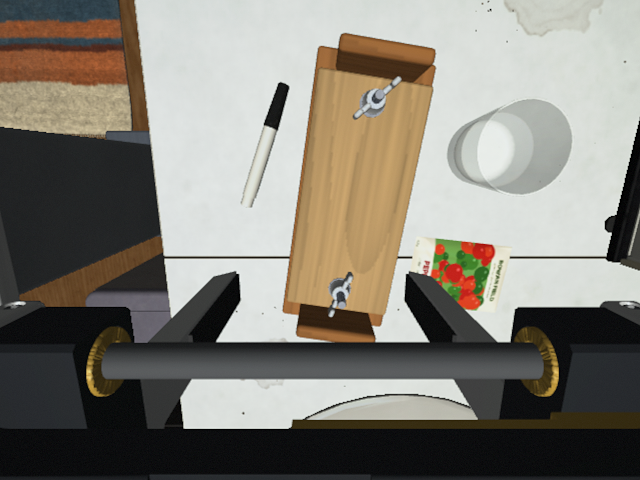

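Emit:
{"method": "step_arm", "body": {
  "targets": [
    {"dx": 0.2, "dy": 0.086, "dz": 0.128, "ax": 0, "ay": 0, "az": 0.278, "claw": 1},
    {"dx": 0.2, "dy": 0.086, "dz": 0.128, "ax": 0, "ay": 0, "az": 0.278, "claw": 1},
    {"dx": 0.2, "dy": 0.086, "dz": 0.128, "ax": 0, "ay": 0, "az": 0.278, "claw": 1},
    {"dx": 0.2, "dy": 0.086, "dz": 0.128, "ax": 0, "ay": 0, "az": 0.278, "claw": 1},
    {"dx": 0.2, "dy": 0.086, "dz": 0.128, "ax": 0, "ay": 0, "az": 0.278, "claw": 1},
    {"dx": 0.2, "dy": 0.086, "dz": 0.128, "ax": 0, "ay": 0, "az": 0.278, "claw": 1},
    {"dx": 0.2, "dy": 0.086, "dz": 0.128, "ax": 0, "ay": 0, "az": 0.278, "claw": 1},
    {"dx": 0.2, "dy": 0.086, "dz": 0.128, "ax": 0, "ay": 0, "az": 0.278, "claw": 1}
  ],
  "newtons": 20
}}

```text
time: 2.2
tool_pos: [593.0, 100.0, 141.5]
tcp_rot: [[0.765, 0.644, 0.0], [0.644, -0.765, 0.0], [0.0, -0.0, -1.0]]
ft_force: [0.2, -0.4, -1.2]
opening: 0.356
```

```bash
python3 - <<'E'
from h import *
s=readout.sense(); print({k:np.round(s[k],3).tolist() for k in ["q","tool_pos","tcp_rot","ft_force","opening"]})
p=eyes.get_image("wrist");cv2.imwrite("pics/w2.png",p["color"]); np.savez("w2.npz",**{k:p[k] for k in["mtx","R","t"]})
for o,z in [("stud_loose",42),("wing_nut_loose",48)]:
    for q in spotter.spot_point(o,p)[:2]:
        v,u=q["point"]; print(o,round(q["confidence"],2),round(u*640),round(v*480),np.round(onz(p,(u*640,v*480),z),1))
print("tcp px",proj(p,s["tool_pos"]))
E
```

```text
{'q': [0.073, 0.221, 1.345, 0.0, 1.575, 0.944], 'tool_pos': [593.02, 99.988, 141.498], 'tcp_rot': [[0.765, 0.644, 0.0], [0.644, -0.765, 0.0], [0.0, -0.0, -1.0]], 'ft_force': [0.164, -0.36, -1.197], 'opening': 0.356}
stud_loose 0.64 303 225 [595.2 122.8  42. ]
wing_nut_loose 0.73 524 251 [700.  -34.7  48. ]
wing_nut_loose 0.61 304 225 [597.5 122.4  48. ]
tcp px [321.46053418 284.43998316]
```

View pics/w2.png

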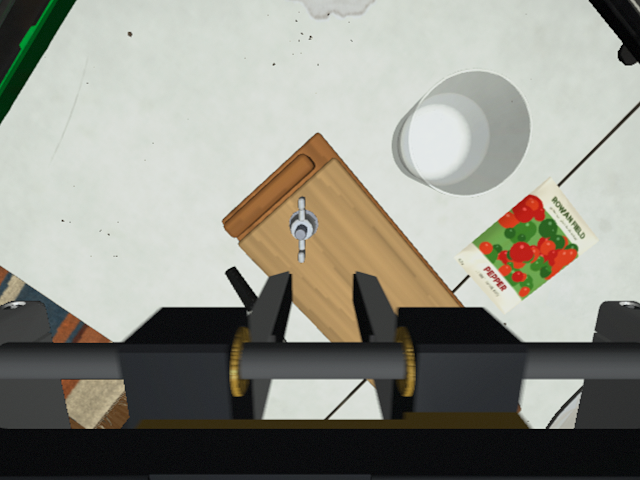

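```bash
python3 - <<'E'
from h import *
p=dict(np.load("w2.npz")); p0=dict(np.load("w1.npz"))
print(p["mtx"])
for S in [(595.5,122.8),(597,124),(599,124)]:
    w=np.array([np.cos(.7),np.sin(.7),0])
    print(S,[np.round(proj(q,np.array([*S,z])),0).tolist() for q in (p,p0) for z in (43.5,87)],[np.round(proj(p,np.array([*S,42+9+25])+k*25*w),0).tolist() for k in(1,-1)],[np.round(proj(p0,np.array([*S,42+9+25])+k*25*w),0).tolist() for k in(1,-1)])
c=cv2.imread("pics/w2.png")[185:275,260:350];d=cv2.imread("pics/w1.png")[60:135,335:420]
c=cv2.resize(c,(400,400),interpolation=2);d=cv2.resize(d,(400,353),interpolation=2)
o=np.zeros((400,800,3),np.uint8);o[:,:400]=c;o[:353,400:]=d;cv2.imwrite("pics/c2.png",o)
E
```

```text
[[333.66118552   0.         322.04976986]
 [  0.         333.66118552 245.17513493]
 [  0.           0.           1.        ]]
(595.5, 122.8) [[303.0, 225.0], [299.0, 236.0], [370.0, 104.0], [378.0, 95.0]] [[300.0, 200.0], [301.0, 265.0]] [[399.0, 77.0], [353.0, 117.0]]
(597, 124) [[303.0, 223.0], [300.0, 233.0], [372.0, 103.0], [380.0, 93.0]] [[300.0, 197.0], [301.0, 263.0]] [[401.0, 76.0], [355.0, 116.0]]
(599, 124) [[304.0, 221.0], [301.0, 231.0], [374.0, 103.0], [382.0, 93.0]] [[302.0, 195.0], [303.0, 261.0]] [[403.0, 76.0], [357.0, 116.0]]
```

View pics/c2.png

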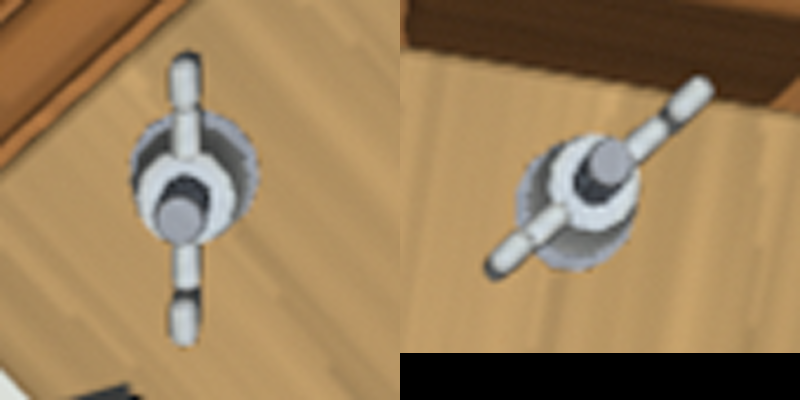

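```bash
cat >> h.py <<'E'
S=np.array([597,124.])
def pose(phi,z,off=15.,rho=20.):
    a=np.radians(phi); w=np.array([np.cos(a),np.sin(a)]); n=np.array([-w[1],w[0]])
    return [*(S+rho*w+off*n),z],phi+180
def rows(lst,cmd=None):
    """lst of (phi,z,off[,rho]) or ([x,y,z],yaw)"""
    s=readout.sense(); R=np.array(s["tcp_rot"]); t0=np.array(s["tool_pos"]) if cmd is None else np.array(cmd)
    y0=np.degrees(np.arctan2(R[1,0],R[0,0])); print("t",round(s["time"],2),"tcp",np.round(t0,1),"yaw",round(y0,1),"F",np.round(s["ft_force"],1),"op",round(float(s["opening"]),3),"q6",round(s["q"][5],2))
    for e in lst:
        x,y=e if isinstance(e[0],list) else pose(*e)
        d=R.T@(np.array(x)-t0)/500; a=-((y-y0+180)%360-180)/180
        print('{"dx":%.3f,"dy":%.3f,"dz":%.3f,"ax":0,"ay":0,"az":%.3f,"claw":1},'%(*d,a), np.round(x,0), round(y))
E
python3 - <<'E'
from h import *
rows([(-140,105,18),(-140,61,18),(-150,61,15),(-211,60,15)])
E
```

```text
t 2.35 tcp [593.   99.9 141.6] yaw 40.0 F [ 0.2 -1.   0.2] op 0.226 q6 0.94
{"dx":-0.003,"dy":0.004,"dz":0.073,"ax":0,"ay":0,"az":0.000,"claw":1}, [593.  97. 105.] 40
{"dx":-0.003,"dy":0.004,"dz":0.161,"ax":0,"ay":0,"az":0.000,"claw":1}, [593.  97.  61.] 40
{"dx":-0.008,"dy":-0.009,"dz":0.161,"ax":0,"ay":0,"az":0.056,"claw":1}, [587. 101.  61.] 30
{"dx":-0.004,"dy":-0.060,"dz":0.163,"ax":0,"ay":0,"az":0.395,"claw":1}, [572. 121.  60.] -31
```

Emit:
{"method": "step_arm", "body": {
  "targets": [
    {"dx": -0.003, "dy": 0.004, "dz": 0, "ax": 0, "ay": 0, "az": 0, "claw": 1},
    {"dx": -0.003, "dy": 0.004, "dz": 0, "ax": 0, "ay": 0, "az": 0, "claw": 1},
    {"dx": -0.003, "dy": 0.004, "dz": 0, "ax": 0, "ay": 0, "az": 0, "claw": 1},
    {"dx": -0.003, "dy": 0.004, "dz": 0, "ax": 0, "ay": 0, "az": 0, "claw": 1},
    {"dx": -0.003, "dy": 0.004, "dz": 0.073, "ax": 0, "ay": 0, "az": 0, "claw": 1},
    {"dx": -0.003, "dy": 0.004, "dz": 0.12, "ax": 0, "ay": 0, "az": 0, "claw": 1},
    {"dx": -0.003, "dy": 0.004, "dz": 0.161, "ax": 0, "ay": 0, "az": 0, "claw": 1},
    {"dx": -0.003, "dy": 0.004, "dz": 0.161, "ax": 0, "ay": 0, "az": 0, "claw": 1}
  ]
}}

```text
time: 3.15
tool_pos: [590.4, 97.3, 57.0]
tcp_rot: [[0.766, 0.642, -0.008], [0.642, -0.766, -0.001], [-0.006, -0.005, -1.0]]
ft_force: [-0.6, 0.6, -0.2]
opening: 0.003
```

```bash
python3 - <<'E'
from h import *
rows([(-144-8*i,61-i*.17,15) for i in range(8)])
p=eyes.get_image("wrist");cv2.imwrite("pics/w3.png",p["color"][160:340,220:460])
E
```

```text
t 3.15 tcp [590.4  97.3  57. ] yaw 40.0 F [-0.6  0.6 -0.2] op 0.003 q6 0.94
{"dx":0.002,"dy":-0.005,"dz":-0.008,"ax":0,"ay":0,"az":0.022,"claw":1}, [590. 100.  61.] 36
{"dx":-0.001,"dy":-0.011,"dz":-0.008,"ax":0,"ay":0,"az":0.066,"claw":1}, [586. 101.  61.] 28
{"dx":-0.003,"dy":-0.018,"dz":-0.007,"ax":0,"ay":0,"az":0.111,"claw":1}, [583. 103.  61.] 20
{"dx":-0.005,"dy":-0.025,"dz":-0.007,"ax":0,"ay":0,"az":0.155,"claw":1}, [581. 105.  60.] 12
{"dx":-0.006,"dy":-0.032,"dz":-0.006,"ax":0,"ay":0,"az":0.200,"claw":1}, [578. 108.  60.] 4
{"dx":-0.005,"dy":-0.039,"dz":-0.006,"ax":0,"ay":0,"az":0.244,"claw":1}, [576. 110.  60.] -4
{"dx":-0.004,"dy":-0.045,"dz":-0.006,"ax":0,"ay":0,"az":0.289,"claw":1}, [574. 113.  60.] -12
{"dx":-0.002,"dy":-0.052,"dz":-0.005,"ax":0,"ay":0,"az":0.333,"claw":1}, [573. 117.  60.] -20
```

View pics/w3.png

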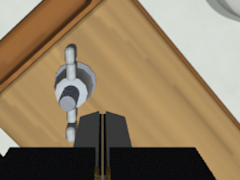

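```bash
python3 - <<'E'
s=open("h.py").read()
s=s.replace('    for e in lst:','    c,k=np.cos(np.radians(y0)),np.sin(np.radians(y0)); R=np.array([[c,k,0],[k,-c,0],[0,0,-1]])\n    print("measured",np.round(s["tool_pos"],1))\n    for e in lst:')
open("h.py","w").write(s)
from h import *
rows([(-144-8*i,61-i*.17,15) for i in range(9)],[593.2,97.3,61])
E
```

```text
t 3.2 tcp [593.2  97.3  61. ] yaw 40.0 F [-0.3  0.2  0.9] op 0.007 q6 0.94
measured [591.9  97.4  59.3]
{"dx":-0.002,"dy":-0.009,"dz":0.000,"ax":0,"ay":0,"az":0.022,"claw":1}, [590. 100.  61.] 36
{"dx":-0.005,"dy":-0.015,"dz":0.000,"ax":0,"ay":0,"az":0.066,"claw":1}, [586. 101.  61.] 28
{"dx":-0.008,"dy":-0.022,"dz":0.001,"ax":0,"ay":0,"az":0.111,"claw":1}, [583. 103.  61.] 20
{"dx":-0.009,"dy":-0.028,"dz":0.001,"ax":0,"ay":0,"az":0.155,"claw":1}, [581. 105.  60.] 12
{"dx":-0.010,"dy":-0.035,"dz":0.001,"ax":0,"ay":0,"az":0.200,"claw":1}, [578. 108.  60.] 4
{"dx":-0.009,"dy":-0.042,"dz":0.002,"ax":0,"ay":0,"az":0.244,"claw":1}, [576. 110.  60.] -4
{"dx":-0.008,"dy":-0.049,"dz":0.002,"ax":0,"ay":0,"az":0.289,"claw":1}, [574. 113.  60.] -12
{"dx":-0.006,"dy":-0.056,"dz":0.002,"ax":0,"ay":0,"az":0.333,"claw":1}, [573. 117.  60.] -20
{"dx":-0.003,"dy":-0.062,"dz":0.003,"ax":0,"ay":0,"az":0.378,"claw":1}, [572. 120.  60.] -28
```

Emit:
{"method": "step_arm", "body": {
  "targets": [
    {"dx": -0.002, "dy": -0.009, "dz": 0, "ax": 0, "ay": 0, "az": 0.022, "claw": 1},
    {"dx": -0.005, "dy": -0.015, "dz": 0, "ax": 0, "ay": 0, "az": 0.066, "claw": 1},
    {"dx": -0.008, "dy": -0.022, "dz": 0.001, "ax": 0, "ay": 0, "az": 0.111, "claw": 1},
    {"dx": -0.009, "dy": -0.028, "dz": 0.001, "ax": 0, "ay": 0, "az": 0.155, "claw": 1},
    {"dx": -0.01, "dy": -0.035, "dz": 0.001, "ax": 0, "ay": 0, "az": 0.2, "claw": 1},
    {"dx": -0.009, "dy": -0.042, "dz": 0.002, "ax": 0, "ay": 0, "az": 0.244, "claw": 1},
    {"dx": -0.008, "dy": -0.049, "dz": 0.002, "ax": 0, "ay": 0, "az": 0.289, "claw": 1},
    {"dx": -0.006, "dy": -0.056, "dz": 0.002, "ax": 0, "ay": 0, "az": 0.333, "claw": 1}
  ]
}}

```text
time: 4.0
tool_pos: [573.5, 116.3, 61.9]
tcp_rot: [[0.938, -0.347, 0.002], [-0.347, -0.938, -0.001], [0.003, 0.001, -1.0]]
ft_force: [0.4, -2.5, -0.8]
opening: 0.006
```

```bash
python3 - <<'E'
from h import *
rows([(-208,60,15),(-213,60,15),(-213,60,20),(-213,85,20),(-213,110,20)],[573,116.6,60])
p=eyes.get_image("wrist");cv2.imwrite("pics/w4.png",p["color"][140:320,200:440])
E
```

```text
t 4.0 tcp [573.  116.6  60. ] yaw -20.3 F [ 0.4 -2.5 -0.8] op 0.006 q6 2.03
measured [573.5 116.3  61.9]
{"dx":-0.004,"dy":-0.006,"dz":0.000,"ax":0,"ay":0,"az":0.043,"claw":1}, [572. 120.  60.] -28
{"dx":-0.006,"dy":-0.010,"dz":0.000,"ax":0,"ay":0,"az":0.070,"claw":1}, [572. 122.  60.] -33
{"dx":-0.008,"dy":-0.000,"dz":0.000,"ax":0,"ay":0,"az":0.070,"claw":1}, [569. 118.  60.] -33
{"dx":-0.008,"dy":-0.000,"dz":-0.050,"ax":0,"ay":0,"az":0.070,"claw":1}, [569. 118.  85.] -33
{"dx":-0.008,"dy":-0.000,"dz":-0.100,"ax":0,"ay":0,"az":0.070,"claw":1}, [569. 118. 110.] -33
```

View pics/w4.png

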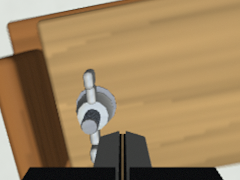

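```bash
cat > plan.py <<'E'
from h import *
def plan(calls,cmd,yaw):
    for c in calls:
        k=np.radians(yaw);cx,sx=np.cos(k),np.sin(k);R=np.array([[cx,sx,0],[sx,-cx,0],[0,0,-1]]);t0=np.array(cmd);y0=yaw
        print("CALL")
        for e in c:
            x,yy=e if isinstance(e[0],list) else pose(*e)
            d=R.T@(np.array(x)-t0)/500; a=(yy-y0+180)%360-180
            print("%.3f %.3f %.3f az %.3f"%(*d,-a/180), np.round(x,0)); cmd=x; yaw=y0+a
E
python3 - <<'E'
from plan import *
st=lambda z,off=18:pose(-36,z,off)
X=st(110)[0]
ang=np.linspace(-40,-218,23)
zs=59.5-np.linspace(0,3.9,23)
plan([[(-208,60,15),(-213,60,15),(-218,59.5,15),(-218,60,20),(-218,85,20),(-218,110,20)],
 [(X,30)],[(X,98)],[st(110),st(85),],[st(72),st(59.5)]+[(a,z,15) for a,z in zip(ang[:4],zs)],
 *[[(a,z,15) for a,z in zip(ang[i:i+8],zs[i:i+8])] for i in (4,12)], [(a,z,15) for a,z in zip(ang[20:],zs[20:])]+[(-218,56,20),(-218,85,20),(-218,110,20)]],
 [573,116.6,60],-20.0)
E
```

```text
CALL
-0.004 -0.006 0.000 az 0.044 [572. 120.  60.]
-0.006 -0.010 0.000 az 0.072 [572. 122.  60.]
-0.007 -0.014 0.001 az 0.100 [572. 124.  60.]
-0.010 -0.005 0.000 az 0.100 [569. 121.  60.]
-0.010 -0.005 -0.050 az 0.100 [569. 121.  85.]
-0.010 -0.005 -0.100 az 0.100 [569. 121. 110.]
CALL
0.079 -0.077 0.000 az -0.378 [624. 127. 110.]
CALL
0.000 0.000 0.000 az -0.378 [624. 127. 110.]
CALL
0.000 0.000 0.000 az -0.256 [624. 127. 110.]
0.000 0.000 0.050 az -0.256 [624. 127.  85.]
CALL
0.000 0.000 0.026 az -0.000 [624. 127.  72.]
0.000 0.000 0.051 az -0.000 [624. 127.  60.]
-0.002 -0.009 0.051 az 0.022 [622. 123.  60.]
-0.005 -0.015 0.051 az 0.067 [622. 119.  59.]
-0.008 -0.022 0.052 az 0.112 [621. 116.  59.]
-0.009 -0.029 0.052 az 0.157 [619. 112.  59.]
CALL
-0.004 -0.006 0.000 az 0.045 [617. 109.  59.]
-0.007 -0.012 0.001 az 0.090 [615. 107.  59.]
-0.009 -0.019 0.001 az 0.135 [613. 104.  58.]
-0.010 -0.026 0.001 az 0.180 [610. 102.  58.]
-0.010 -0.033 0.002 az 0.225 [606. 101.  58.]
-0.009 -0.040 0.002 az 0.270 [603. 100.  58.]
-0.007 -0.047 0.002 az 0.315 [600.  99.  58.]
-0.004 -0.053 0.003 az 0.360 [596.  99.  58.]
CALL
-0.004 -0.006 0.000 az 0.045 [593.  99.  57.]
-0.007 -0.012 0.001 az 0.090 [589. 100.  57.]
-0.009 -0.019 0.001 az 0.135 [586. 102.  57.]
-0.010 -0.026 0.001 az 0.180 [583. 103.  57.]
-0.010 -0.033 0.002 az 0.225 [580. 106.  57.]
-0.009 -0.040 0.002 az 0.270 [578. 108.  56.]
-0.007 -0.047 0.002 az 0.315 [576. 111.  56.]
-0.004 -0.053 0.003 az 0.360 [574. 114.  56.]
CALL
-0.004 -0.006 0.000 az 0.045 [573. 118.  56.]
-0.007 -0.012 0.001 az 0.090 [572. 121.  56.]
-0.009 -0.019 0.001 az 0.135 [572. 124.  56.]
-0.013 -0.010 0.000 az 0.135 [569. 121.  56.]
-0.013 -0.010 -0.058 az 0.135 [569. 121.  85.]
-0.013 -0.010 -0.108 az 0.135 [569. 121. 110.]
```

Emit:
{"method": "step_arm", "body": {
  "targets": [
    {"dx": -0.004, "dy": -0.006, "dz": 0, "ax": 0, "ay": 0, "az": 0.044, "claw": 1},
    {"dx": -0.006, "dy": -0.01, "dz": 0, "ax": 0, "ay": 0, "az": 0.072, "claw": 1},
    {"dx": -0.007, "dy": -0.014, "dz": 0.001, "ax": 0, "ay": 0, "az": 0.1, "claw": 1},
    {"dx": -0.007, "dy": -0.014, "dz": 0.001, "ax": 0, "ay": 0, "az": 0.1, "claw": 1},
    {"dx": -0.01, "dy": -0.005, "dz": 0, "ax": 0, "ay": 0, "az": 0.1, "claw": 1},
    {"dx": -0.01, "dy": -0.005, "dz": -0.02, "ax": 0, "ay": 0, "az": 0.1, "claw": 1},
    {"dx": -0.01, "dy": -0.005, "dz": -0.06, "ax": 0, "ay": 0, "az": 0.1, "claw": 1},
    {"dx": -0.01, "dy": -0.005, "dz": -0.1, "ax": 0, "ay": 0, "az": 0.1, "claw": 1}
  ]
}}

```text
time: 4.85
tool_pos: [569.1, 121.0, 111.3]
tcp_rot: [[0.789, -0.614, 0.001], [-0.614, -0.789, 0.0], [0.0, -0.001, -1.0]]
ft_force: [-0.6, 0.8, 1.0]
opening: 0.007
```

Emit:
{"method": "step_arm", "body": {
  "targets": [
    {"dx": 0, "dy": 0, "dz": 0, "ax": 0, "ay": 0, "az": -0.04, "claw": 1},
    {"dx": 0.079, "dy": -0.077, "dz": 0, "ax": 0, "ay": 0, "az": -0.378, "claw": 1},
    {"dx": 0.079, "dy": -0.077, "dz": 0, "ax": 0, "ay": 0, "az": -0.378, "claw": 1},
    {"dx": 0.079, "dy": -0.077, "dz": 0, "ax": 0, "ay": 0, "az": -0.378, "claw": 1},
    {"dx": 0.079, "dy": -0.077, "dz": 0, "ax": 0, "ay": 0, "az": -0.378, "claw": 1},
    {"dx": 0.079, "dy": -0.077, "dz": 0, "ax": 0, "ay": 0, "az": -0.378, "claw": 1},
    {"dx": 0.079, "dy": -0.077, "dz": 0, "ax": 0, "ay": 0, "az": -0.378, "claw": 1},
    {"dx": 0.079, "dy": -0.077, "dz": 0, "ax": 0, "ay": 0, "az": -0.378, "claw": 1}
  ]
}}

```text
time: 5.65
tool_pos: [624.5, 127.1, 111.3]
tcp_rot: [[0.868, 0.497, 0.002], [0.497, -0.868, 0.0], [0.002, 0.001, -1.0]]
ft_force: [-0.4, 0.2, 0.2]
opening: 0.005
```

Emit:
{"method": "step_arm", "body": {
  "targets": [
    {"dx": 0, "dy": 0, "dz": 0, "ax": 0, "ay": 0, "az": -0.378, "claw": 1},
    {"dx": 0, "dy": 0, "dz": 0, "ax": 0, "ay": 0, "az": -0.378, "claw": 1},
    {"dx": 0, "dy": 0, "dz": 0, "ax": 0, "ay": 0, "az": -0.378, "claw": 1},
    {"dx": 0, "dy": 0, "dz": 0, "ax": 0, "ay": 0, "az": -0.378, "claw": 1},
    {"dx": 0, "dy": 0, "dz": 0, "ax": 0, "ay": 0, "az": -0.378, "claw": 1},
    {"dx": 0, "dy": 0, "dz": 0, "ax": 0, "ay": 0, "az": -0.378, "claw": 1},
    {"dx": 0, "dy": 0, "dz": 0, "ax": 0, "ay": 0, "az": -0.378, "claw": 1},
    {"dx": 0, "dy": 0, "dz": 0, "ax": 0, "ay": 0, "az": -0.378, "claw": 1}
  ]
}}

```text
time: 6.45
tool_pos: [624.4, 127.2, 111.3]
tcp_rot: [[-0.136, 0.991, 0.002], [0.991, 0.136, 0.001], [0.0, 0.002, -1.0]]
ft_force: [-0.0, -0.1, -0.1]
opening: 0.007
```

Emit:
{"method": "step_arm", "body": {
  "targets": [
    {"dx": 0, "dy": 0, "dz": 0, "ax": 0, "ay": 0, "az": -0.256, "claw": 1},
    {"dx": 0, "dy": 0, "dz": 0, "ax": 0, "ay": 0, "az": -0.256, "claw": 1},
    {"dx": 0, "dy": 0, "dz": 0, "ax": 0, "ay": 0, "az": -0.256, "claw": 1},
    {"dx": 0, "dy": 0, "dz": 0, "ax": 0, "ay": 0, "az": -0.256, "claw": 1},
    {"dx": 0, "dy": 0, "dz": 0, "ax": 0, "ay": 0, "az": -0.256, "claw": 1},
    {"dx": 0, "dy": 0, "dz": 0, "ax": 0, "ay": 0, "az": -0.256, "claw": 1},
    {"dx": 0, "dy": 0, "dz": 0, "ax": 0, "ay": 0, "az": -0.256, "claw": 1}
  ]
}}

```text
time: 7.15
tool_pos: [624.4, 127.1, 111.2]
tcp_rot: [[-0.804, 0.594, 0.002], [0.594, 0.804, 0.0], [-0.001, 0.001, -1.0]]
ft_force: [0.4, 0.2, -0.0]
opening: 0.004
```

```bash
python3 - <<'E'
from h import *
rows([(-36,110,18),(-36,60,18)])
p=eyes.get_image("wrist");cv2.imwrite("pics/w5.png",cv2.resize(p["color"][150:330,200:440],None,fx=2,fy=2))
E
```

```text
t 7.15 tcp [624.4 127.1 111.2] yaw 143.5 F [ 0.4  0.2 -0. ] op 0.004 q6 -0.82
measured [624.4 127.1 111.2]
{"dx":0.001,"dy":-0.001,"dz":0.002,"ax":0,"ay":0,"az":-0.003,"claw":1}, [624. 127. 110.] 144
{"dx":0.001,"dy":-0.001,"dz":0.102,"ax":0,"ay":0,"az":-0.003,"claw":1}, [624. 127.  60.] 144
```

View pics/w5.png

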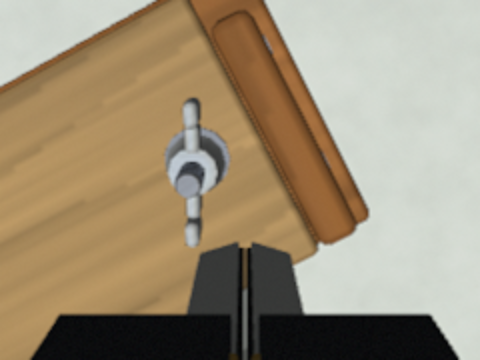

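Emit:
{"method": "step_arm", "body": {
  "targets": [
    {"dx": 0.001, "dy": -0.001, "dz": 0.03, "ax": 0, "ay": 0, "az": 0, "claw": 1},
    {"dx": 0.001, "dy": -0.001, "dz": 0.055, "ax": 0, "ay": 0, "az": 0, "claw": 1},
    {"dx": 0.001, "dy": -0.001, "dz": 0.075, "ax": 0, "ay": 0, "az": 0, "claw": 1},
    {"dx": 0.001, "dy": -0.001, "dz": 0.09, "ax": 0, "ay": 0, "az": 0, "claw": 1},
    {"dx": 0.001, "dy": -0.001, "dz": 0.102, "ax": 0, "ay": 0, "az": 0, "claw": 1},
    {"dx": 0.001, "dy": -0.001, "dz": 0.102, "ax": 0, "ay": 0, "az": 0, "claw": 1},
    {"dx": -0.002, "dy": -0.009, "dz": 0.102, "ax": 0, "ay": 0, "az": 0.022, "claw": 1},
    {"dx": -0.005, "dy": -0.015, "dz": 0.102, "ax": 0, "ay": 0, "az": 0.067, "claw": 1}
  ]
}}

```text
time: 8.0
tool_pos: [622.1, 120.3, 59.5]
tcp_rot: [[-0.659, 0.752, 0.002], [0.752, 0.659, 0.001], [-0.0, 0.002, -1.0]]
ft_force: [0.2, 1.8, -0.7]
opening: 0.006
```

```bash
python3 - <<'E'
from plan import *
readout.sense()
ang=[-48-8*i for i in range(1,23)]
zs=59.2-np.arange(1,23)*.18
rows([(-48,59.5,15)])
plan([[(a,z,15) for a,z in zip(ang[i:i+8],zs[i:i+8])] for i in (0,8,16)],pose(-48,59.5)[0],132.)
E
```

```text
t 8.0 tcp [622.1 120.3  59.5] yaw 131.2 F [ 0.2  1.8 -0.7] op 0.006 q6 -0.62
measured [622.1 120.3  59.5]
{"dx":-0.001,"dy":-0.002,"dz":-0.000,"ax":0,"ay":0,"az":-0.004,"claw":1}, [622. 119.  60.] 132
CALL
-0.004 -0.006 0.001 az 0.044 [621. 116.  59.]
-0.007 -0.012 0.001 az 0.089 [619. 113.  59.]
-0.009 -0.019 0.002 az 0.133 [617. 110.  59.]
-0.010 -0.026 0.002 az 0.178 [615. 107.  58.]
-0.010 -0.033 0.002 az 0.222 [613. 105.  58.]
-0.009 -0.040 0.003 az 0.267 [610. 103.  58.]
-0.007 -0.046 0.003 az 0.311 [607. 101.  58.]
-0.004 -0.053 0.003 az 0.356 [603. 100.  58.]
CALL
-0.004 -0.006 0.000 az 0.044 [600.  99.  58.]
-0.007 -0.012 0.001 az 0.089 [597.  99.  57.]
-0.009 -0.019 0.001 az 0.133 [593.  99.  57.]
-0.010 -0.026 0.001 az 0.178 [590. 100.  57.]
-0.010 -0.033 0.002 az 0.222 [586. 101.  57.]
-0.009 -0.040 0.002 az 0.267 [583. 103.  57.]
-0.007 -0.046 0.003 az 0.311 [581. 105.  56.]
-0.004 -0.053 0.003 az 0.356 [578. 108.  56.]
CALL
-0.004 -0.006 0.000 az 0.044 [576. 110.  56.]
-0.007 -0.012 0.001 az 0.089 [574. 113.  56.]
-0.009 -0.019 0.001 az 0.133 [573. 117.  56.]
-0.010 -0.026 0.001 az 0.178 [572. 120.  56.]
-0.010 -0.033 0.002 az 0.222 [572. 124.  55.]
-0.009 -0.040 0.002 az 0.267 [572. 127.  55.]
```

Emit:
{"method": "step_arm", "body": {
  "targets": [
    {"dx": -0.004, "dy": -0.006, "dz": 0.001, "ax": 0, "ay": 0, "az": 0.044, "claw": 1},
    {"dx": -0.007, "dy": -0.012, "dz": 0.001, "ax": 0, "ay": 0, "az": 0.089, "claw": 1},
    {"dx": -0.009, "dy": -0.019, "dz": 0.002, "ax": 0, "ay": 0, "az": 0.133, "claw": 1},
    {"dx": -0.01, "dy": -0.026, "dz": 0.002, "ax": 0, "ay": 0, "az": 0.178, "claw": 1},
    {"dx": -0.01, "dy": -0.033, "dz": 0.002, "ax": 0, "ay": 0, "az": 0.222, "claw": 1},
    {"dx": -0.009, "dy": -0.04, "dz": 0.003, "ax": 0, "ay": 0, "az": 0.267, "claw": 1},
    {"dx": -0.007, "dy": -0.046, "dz": 0.003, "ax": 0, "ay": 0, "az": 0.311, "claw": 1},
    {"dx": -0.004, "dy": -0.053, "dz": 0.003, "ax": 0, "ay": 0, "az": 0.356, "claw": 1}
  ]
}}

```text
time: 8.8
tool_pos: [604.3, 100.4, 58.5]
tcp_rot: [[0.39, 0.921, 0.004], [0.921, -0.39, -0.0], [0.001, 0.004, -1.0]]
ft_force: [2.2, -0.5, -1.4]
opening: 0.007
```

Emit:
{"method": "step_arm", "body": {
  "targets": [
    {"dx": -0.004, "dy": -0.006, "dz": 0, "ax": 0, "ay": 0, "az": 0.044, "claw": 1},
    {"dx": -0.007, "dy": -0.012, "dz": 0.001, "ax": 0, "ay": 0, "az": 0.089, "claw": 1},
    {"dx": -0.009, "dy": -0.019, "dz": 0.001, "ax": 0, "ay": 0, "az": 0.133, "claw": 1},
    {"dx": -0.01, "dy": -0.026, "dz": 0.001, "ax": 0, "ay": 0, "az": 0.178, "claw": 1},
    {"dx": -0.01, "dy": -0.033, "dz": 0.002, "ax": 0, "ay": 0, "az": 0.222, "claw": 1},
    {"dx": -0.009, "dy": -0.04, "dz": 0.002, "ax": 0, "ay": 0, "az": 0.267, "claw": 1},
    {"dx": -0.007, "dy": -0.046, "dz": 0.003, "ax": 0, "ay": 0, "az": 0.311, "claw": 1},
    {"dx": -0.004, "dy": -0.053, "dz": 0.003, "ax": 0, "ay": 0, "az": 0.356, "claw": 1}
  ]
}}

```text
time: 9.6
tool_pos: [578.4, 108.2, 57.0]
tcp_rot: [[0.999, 0.051, 0.002], [0.051, -0.999, -0.001], [0.002, 0.002, -1.0]]
ft_force: [1.0, -2.0, -0.2]
opening: 0.005
```

Emit:
{"method": "step_arm", "body": {
  "targets": [
    {"dx": -0.004, "dy": -0.006, "dz": 0, "ax": 0, "ay": 0, "az": 0.044, "claw": 1},
    {"dx": -0.007, "dy": -0.012, "dz": 0.001, "ax": 0, "ay": 0, "az": 0.089, "claw": 1},
    {"dx": -0.009, "dy": -0.019, "dz": 0.001, "ax": 0, "ay": 0, "az": 0.133, "claw": 1},
    {"dx": -0.01, "dy": -0.026, "dz": 0.001, "ax": 0, "ay": 0, "az": 0.178, "claw": 1},
    {"dx": -0.01, "dy": -0.033, "dz": 0.002, "ax": 0, "ay": 0, "az": 0.222, "claw": 1},
    {"dx": -0.01, "dy": -0.033, "dz": 0.002, "ax": 0, "ay": 0, "az": 0.222, "claw": 1}
  ]
}}

```text
time: 10.2
tool_pos: [572.1, 125.0, 55.7]
tcp_rot: [[0.802, -0.597, 0.001], [-0.597, -0.802, -0.001], [0.001, -0.0, -1.0]]
ft_force: [0.2, -1.3, -0.0]
opening: 0.005
```

```bash
python3 - <<'E'
from plan import *
s=readout.sense();print(s["q"][5])
rows([(-218,56,15),(-218,56,20),(-218,110,20)])
c=pose(-218,110,20)[0]; X=pose(-36,110,18)[0]
plan([[(X,30)]],c,-38.)
p=eyes.get_image("wrist");cv2.imwrite("pics/w6.png",cv2.resize(p["color"][150:330,200:440],None,fx=2,fy=2))
E
```

```text
2.3292931997103947
t 10.2 tcp [572.1 125.   55.7] yaw -36.6 F [ 0.2 -1.3 -0. ] op 0.005 q6 2.33
measured [572.1 125.   55.7]
{"dx":0.000,"dy":0.001,"dz":-0.001,"ax":0,"ay":0,"az":0.008,"claw":1}, [572. 124.  56.] -38
{"dx":0.000,"dy":0.011,"dz":-0.001,"ax":0,"ay":0,"az":0.008,"claw":1}, [569. 121.  56.] -38
{"dx":0.000,"dy":0.011,"dz":-0.109,"ax":0,"ay":0,"az":0.008,"claw":1}, [569. 121. 110.] -38
CALL
0.079 -0.077 0.000 az -0.378 [624. 127. 110.]
```

View pics/w6.png

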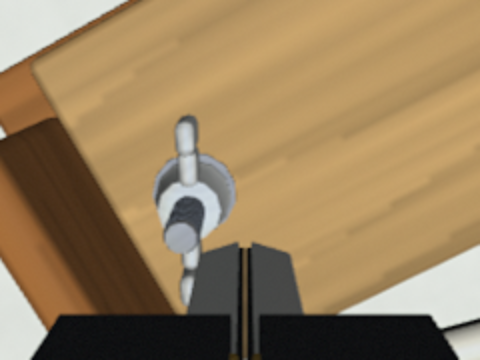

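Emit:
{"method": "step_arm", "body": {
  "targets": [
    {"dx": 0, "dy": 0.011, "dz": 0, "ax": 0, "ay": 0, "az": 0.008, "claw": 1},
    {"dx": 0, "dy": 0.011, "dz": -0.01, "ax": 0, "ay": 0, "az": 0.008, "claw": 1},
    {"dx": 0, "dy": 0.011, "dz": -0.06, "ax": 0, "ay": 0, "az": 0.008, "claw": 1},
    {"dx": 0, "dy": 0.011, "dz": -0.109, "ax": 0, "ay": 0, "az": 0.008, "claw": 1},
    {"dx": 0, "dy": 0.011, "dz": -0.109, "ax": 0, "ay": 0, "az": 0.008, "claw": 1}
  ]
}}

```text
time: 10.75
tool_pos: [571.2, 121.0, 114.3]
tcp_rot: [[0.787, -0.617, 0.009], [-0.617, -0.787, 0.001], [0.006, -0.007, -1.0]]
ft_force: [0.8, 0.6, 1.1]
opening: 0.007
```

Emit:
{"method": "step_arm", "body": {
  "targets": [
    {"dx": 0.079, "dy": -0.077, "dz": 0, "ax": 0, "ay": 0, "az": -0.378, "claw": 1},
    {"dx": 0.079, "dy": -0.077, "dz": 0, "ax": 0, "ay": 0, "az": -0.378, "claw": 1},
    {"dx": 0.079, "dy": -0.077, "dz": 0, "ax": 0, "ay": 0, "az": -0.378, "claw": 1},
    {"dx": 0.079, "dy": -0.077, "dz": 0, "ax": 0, "ay": 0, "az": -0.378, "claw": 1},
    {"dx": 0.079, "dy": -0.077, "dz": 0, "ax": 0, "ay": 0, "az": -0.378, "claw": 1},
    {"dx": 0.079, "dy": -0.077, "dz": 0, "ax": 0, "ay": 0, "az": -0.378, "claw": 1},
    {"dx": 0.079, "dy": -0.077, "dz": 0, "ax": 0, "ay": 0, "az": -0.378, "claw": 1},
    {"dx": 0.079, "dy": -0.077, "dz": 0, "ax": 0, "ay": 0, "az": -0.378, "claw": 1}
  ]
}}

```text
time: 11.55
tool_pos: [622.7, 126.6, 107.9]
tcp_rot: [[0.863, 0.504, -0.002], [0.504, -0.863, 0.0], [-0.002, -0.001, -1.0]]
ft_force: [-0.5, -0.4, 1.2]
opening: 0.004
```

Emit:
{"method": "step_arm", "body": {
  "targets": [
    {"dx": 0, "dy": 0, "dz": 0, "ax": 0, "ay": 0, "az": -0.378, "claw": 1},
    {"dx": 0, "dy": 0, "dz": 0, "ax": 0, "ay": 0, "az": -0.378, "claw": 1},
    {"dx": 0, "dy": 0, "dz": 0, "ax": 0, "ay": 0, "az": -0.378, "claw": 1},
    {"dx": 0, "dy": 0, "dz": 0, "ax": 0, "ay": 0, "az": -0.378, "claw": 1},
    {"dx": 0, "dy": 0, "dz": 0, "ax": 0, "ay": 0, "az": -0.378, "claw": 1},
    {"dx": 0, "dy": 0, "dz": 0, "ax": 0, "ay": 0, "az": -0.378, "claw": 1},
    {"dx": 0, "dy": 0, "dz": 0, "ax": 0, "ay": 0, "az": -0.378, "claw": 1},
    {"dx": 0, "dy": 0, "dz": 0, "ax": 0, "ay": 0, "az": -0.378, "claw": 1}
  ]
}}

```text
time: 12.35
tool_pos: [622.6, 126.5, 108.0]
tcp_rot: [[-0.145, 0.989, -0.002], [0.989, 0.145, -0.0], [0.0, -0.002, -1.0]]
ft_force: [-0.4, 0.9, 0.3]
opening: 0.002
```

Emit:
{"method": "step_arm", "body": {
  "targets": [
    {"dx": 0, "dy": 0, "dz": 0, "ax": 0, "ay": 0, "az": -0.256, "claw": 1},
    {"dx": 0, "dy": 0, "dz": 0, "ax": 0, "ay": 0, "az": -0.256, "claw": 1},
    {"dx": 0, "dy": 0, "dz": 0, "ax": 0, "ay": 0, "az": -0.256, "claw": 1},
    {"dx": 0, "dy": 0, "dz": 0, "ax": 0, "ay": 0, "az": -0.256, "claw": 1},
    {"dx": 0, "dy": 0, "dz": 0, "ax": 0, "ay": 0, "az": -0.256, "claw": 1},
    {"dx": 0, "dy": 0, "dz": 0, "ax": 0, "ay": 0, "az": -0.256, "claw": 1},
    {"dx": 0, "dy": 0, "dz": 0, "ax": 0, "ay": 0, "az": -0.256, "claw": 1}
  ]
}}

```text
time: 13.05
tool_pos: [622.7, 126.5, 108.1]
tcp_rot: [[-0.81, 0.587, -0.002], [0.587, 0.81, -0.0], [0.001, -0.001, -1.0]]
ft_force: [0.9, 0.1, 0.2]
opening: 0.004
```

```bash
python3 - <<'E'
from plan import *
rows([(-36,110,18),(-36,56,18),(-40,56,15),(-48,56,15)])
p=eyes.get_image("wrist");cv2.imwrite("pics/w7.png",cv2.resize(p["color"][150:330,200:440],None,fx=2,fy=2))
E
```

```text
t 13.05 tcp [622.7 126.5 108.1] yaw 144.1 F [0.9 0.1 0.2] op 0.004 q6 -0.83
measured [622.7 126.5 108.1]
{"dx":-0.001,"dy":0.002,"dz":-0.004,"ax":0,"ay":0,"az":0.000,"claw":1}, [624. 127. 110.] 144
{"dx":-0.001,"dy":0.002,"dz":0.104,"ax":0,"ay":0,"az":0.000,"claw":1}, [624. 127.  56.] 144
{"dx":-0.003,"dy":-0.007,"dz":0.104,"ax":0,"ay":0,"az":0.023,"claw":1}, [622. 123.  56.] 140
{"dx":-0.007,"dy":-0.013,"dz":0.104,"ax":0,"ay":0,"az":0.067,"claw":1}, [622. 119.  56.] 132
```

View pics/w7.png

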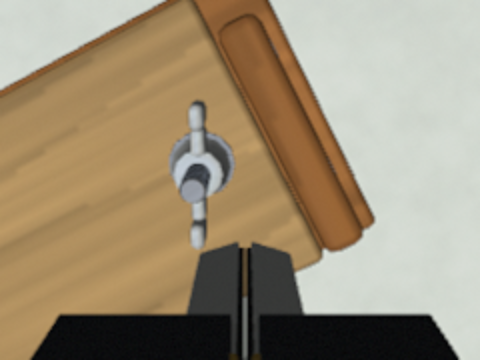

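Emit:
{"method": "step_arm", "body": {
  "targets": [
    {"dx": -0.001, "dy": 0.002, "dz": 0.03, "ax": 0, "ay": 0, "az": 0, "claw": 1},
    {"dx": -0.001, "dy": 0.002, "dz": 0.055, "ax": 0, "ay": 0, "az": 0, "claw": 1},
    {"dx": -0.001, "dy": 0.002, "dz": 0.075, "ax": 0, "ay": 0, "az": 0, "claw": 1},
    {"dx": -0.001, "dy": 0.002, "dz": 0.092, "ax": 0, "ay": 0, "az": 0, "claw": 1},
    {"dx": -0.001, "dy": 0.002, "dz": 0.104, "ax": 0, "ay": 0, "az": 0, "claw": 1},
    {"dx": -0.001, "dy": 0.002, "dz": 0.104, "ax": 0, "ay": 0, "az": 0, "claw": 1},
    {"dx": -0.003, "dy": -0.007, "dz": 0.104, "ax": 0, "ay": 0, "az": 0.023, "claw": 1},
    {"dx": -0.007, "dy": -0.013, "dz": 0.104, "ax": 0, "ay": 0, "az": 0.067, "claw": 1}
  ]
}}

```text
time: 13.9
tool_pos: [622.9, 120.0, 58.1]
tcp_rot: [[-0.666, 0.746, 0.002], [0.746, 0.666, 0.002], [-0.0, 0.002, -1.0]]
ft_force: [1.2, 1.7, -1.0]
opening: 0.003
```

Emit:
{"method": "step_arm", "body": {
  "targets": [
    {"dx": -0.004, "dy": -0.006, "dz": 0.001, "ax": 0, "ay": 0, "az": 0.044, "claw": 1},
    {"dx": -0.007, "dy": -0.012, "dz": 0.001, "ax": 0, "ay": 0, "az": 0.089, "claw": 1},
    {"dx": -0.009, "dy": -0.019, "dz": 0.002, "ax": 0, "ay": 0, "az": 0.133, "claw": 1},
    {"dx": -0.01, "dy": -0.026, "dz": 0.002, "ax": 0, "ay": 0, "az": 0.178, "claw": 1},
    {"dx": -0.01, "dy": -0.033, "dz": 0.002, "ax": 0, "ay": 0, "az": 0.222, "claw": 1},
    {"dx": -0.009, "dy": -0.04, "dz": 0.003, "ax": 0, "ay": 0, "az": 0.267, "claw": 1},
    {"dx": -0.007, "dy": -0.046, "dz": 0.003, "ax": 0, "ay": 0, "az": 0.311, "claw": 1}
  ]
}}

```text
time: 14.6
tool_pos: [609.0, 101.0, 57.2]
tcp_rot: [[0.248, 0.969, 0.004], [0.969, -0.248, -0.0], [0.001, 0.004, -1.0]]
ft_force: [1.2, -1.7, -0.6]
opening: 0.007
```

```bash
python3 - <<'E'
from plan import *
rows([(a,54.5-.15*i,15) for i,a in enumerate(range(-110,-150,-6))])
E
```

```text
t 14.6 tcp [609.  101.   57.2] yaw 75.7 F [ 1.2 -1.7 -0.6] op 0.007 q6 0.32
measured [609.  101.   57.2]
{"dx":-0.004,"dy":-0.009,"dz":0.005,"ax":0,"ay":0,"az":0.031,"claw":1}, [604. 100.  54.] 70
{"dx":-0.007,"dy":-0.013,"dz":0.006,"ax":0,"ay":0,"az":0.065,"claw":1}, [602.  99.  54.] 64
{"dx":-0.009,"dy":-0.018,"dz":0.006,"ax":0,"ay":0,"az":0.098,"claw":1}, [599.  99.  54.] 58
{"dx":-0.010,"dy":-0.023,"dz":0.006,"ax":0,"ay":0,"az":0.131,"claw":1}, [597.  99.  54.] 52
{"dx":-0.011,"dy":-0.028,"dz":0.007,"ax":0,"ay":0,"az":0.165,"claw":1}, [594.  99.  54.] 46
{"dx":-0.011,"dy":-0.034,"dz":0.007,"ax":0,"ay":0,"az":0.198,"claw":1}, [591. 100.  54.] 40
{"dx":-0.011,"dy":-0.039,"dz":0.007,"ax":0,"ay":0,"az":0.231,"claw":1}, [589. 100.  54.] 34
```

Emit:
{"method": "step_arm", "body": {
  "targets": [
    {"dx": -0.004, "dy": -0.008, "dz": 0.002, "ax": 0, "ay": 0, "az": 0.031, "claw": 1},
    {"dx": -0.007, "dy": -0.013, "dz": 0.004, "ax": 0, "ay": 0, "az": 0.065, "claw": 1},
    {"dx": -0.009, "dy": -0.018, "dz": 0.005, "ax": 0, "ay": 0, "az": 0.098, "claw": 1},
    {"dx": -0.01, "dy": -0.023, "dz": 0.006, "ax": 0, "ay": 0, "az": 0.131, "claw": 1}
  ]
}}

```text
time: 15.0
tool_pos: [596.8, 98.7, 54.7]
tcp_rot: [[0.613, 0.79, 0.005], [0.79, -0.613, -0.001], [0.002, 0.004, -1.0]]
ft_force: [0.8, -1.7, 1.1]
opening: 0.007
```

Emit:
{"method": "step_arm", "body": {
  "targets": [
    {"dx": -0.003, "dy": -0.005, "dz": 0, "ax": 0, "ay": 0, "az": 0.033, "claw": 1},
    {"dx": -0.005, "dy": -0.009, "dz": 0, "ax": 0, "ay": 0, "az": 0.067, "claw": 1},
    {"dx": -0.007, "dy": -0.014, "dz": 0.001, "ax": 0, "ay": 0, "az": 0.1, "claw": 1},
    {"dx": -0.008, "dy": -0.019, "dz": 0.001, "ax": 0, "ay": 0, "az": 0.133, "claw": 1}
  ]
}}

```text
time: 15.4
tool_pos: [586.4, 101.1, 53.9]
tcp_rot: [[0.881, 0.473, 0.003], [0.473, -0.881, -0.001], [0.002, 0.003, -1.0]]
ft_force: [0.3, -1.7, 0.8]
opening: 0.004
```

Emit:
{"method": "step_arm", "body": {
  "targets": [
    {"dx": -0.003, "dy": -0.005, "dz": 0, "ax": 0, "ay": 0, "az": 0.033, "claw": 1},
    {"dx": -0.005, "dy": -0.009, "dz": 0, "ax": 0, "ay": 0, "az": 0.067, "claw": 1},
    {"dx": -0.007, "dy": -0.014, "dz": 0.001, "ax": 0, "ay": 0, "az": 0.1, "claw": 1},
    {"dx": -0.008, "dy": -0.019, "dz": 0.001, "ax": 0, "ay": 0, "az": 0.133, "claw": 1}
  ]
}}

```text
time: 15.8
tool_pos: [577.8, 107.5, 53.2]
tcp_rot: [[0.997, 0.075, 0.002], [0.075, -0.997, -0.001], [0.002, 0.002, -1.0]]
ft_force: [0.5, -1.8, 1.4]
opening: 0.006
```

```bash
python3 - <<'E'
from plan import *
rows([(a,54-.15*i,15) for i,a in enumerate(range(-176,-230,-6))])
E
```

```text
t 15.8 tcp [577.8 107.5  53.2] yaw 4.3 F [ 0.5 -1.8  1.4] op 0.006 q6 1.58
measured [577.8 107.5  53.2]
{"dx":0.001,"dy":-0.000,"dz":-0.002,"ax":0,"ay":0,"az":0.002,"claw":1}, [578. 108.  54.] 4
{"dx":-0.002,"dy":-0.005,"dz":-0.001,"ax":0,"ay":0,"az":0.035,"claw":1}, [576. 110.  54.] -2
{"dx":-0.005,"dy":-0.009,"dz":-0.001,"ax":0,"ay":0,"az":0.068,"claw":1}, [575. 112.  54.] -8
{"dx":-0.007,"dy":-0.014,"dz":-0.001,"ax":0,"ay":0,"az":0.102,"claw":1}, [574. 114.  54.] -14
{"dx":-0.008,"dy":-0.019,"dz":-0.000,"ax":0,"ay":0,"az":0.135,"claw":1}, [573. 117.  53.] -20
{"dx":-0.009,"dy":-0.024,"dz":-0.000,"ax":0,"ay":0,"az":0.168,"claw":1}, [572. 119.  53.] -26
{"dx":-0.009,"dy":-0.029,"dz":0.000,"ax":0,"ay":0,"az":0.202,"claw":1}, [572. 122.  53.] -32
{"dx":-0.009,"dy":-0.035,"dz":0.000,"ax":0,"ay":0,"az":0.235,"claw":1}, [572. 124.  53.] -38
{"dx":-0.008,"dy":-0.040,"dz":0.001,"ax":0,"ay":0,"az":0.268,"claw":1}, [572. 127.  53.] -44
```

Emit:
{"method": "step_arm", "body": {
  "targets": [
    {"dx": -0.002, "dy": -0.005, "dz": 0, "ax": 0, "ay": 0, "az": 0.035, "claw": 1},
    {"dx": -0.005, "dy": -0.009, "dz": 0, "ax": 0, "ay": 0, "az": 0.068, "claw": 1},
    {"dx": -0.007, "dy": -0.014, "dz": 0, "ax": 0, "ay": 0, "az": 0.102, "claw": 1},
    {"dx": -0.008, "dy": -0.019, "dz": 0, "ax": 0, "ay": 0, "az": 0.135, "claw": 1}
  ]
}}

```text
time: 16.2
tool_pos: [572.2, 112.0, 52.9]
tcp_rot: [[0.939, -0.343, -0.001], [-0.343, -0.939, -0.011], [0.003, 0.011, -1.0]]
ft_force: [-3.0, -15.5, 2.7]
opening: 0.006
```

Emit:
{"method": "step_arm", "body": {
  "targets": [
    {"dx": -0.003, "dy": -0.005, "dz": 0, "ax": 0, "ay": 0, "az": 0.033, "claw": 1},
    {"dx": -0.005, "dy": -0.009, "dz": 0, "ax": 0, "ay": 0, "az": 0.067, "claw": 1},
    {"dx": -0.007, "dy": -0.014, "dz": 0, "ax": 0, "ay": 0, "az": 0.1, "claw": 1},
    {"dx": -0.007, "dy": -0.014, "dz": 0, "ax": 0, "ay": 0, "az": 0.1, "claw": 1}
  ]
}}

```text
time: 16.6
tool_pos: [568.5, 114.0, 52.6]
tcp_rot: [[0.788, -0.616, -0.008], [-0.616, -0.788, -0.022], [0.007, 0.022, -1.0]]
ft_force: [-9.3, -24.6, 8.3]
opening: 0.005
```

```bash
python3 - <<'E'
from plan import *
rows([(-218,53,15),(-218,53,20),(-218,110,20)])
E
```

```text
t 16.6 tcp [568.5 114.   52.6] yaw -38.0 F [ -9.3 -24.6   8.3] op 0.005 q6 2.35
measured [568.5 114.   52.6]
{"dx":-0.007,"dy":-0.021,"dz":-0.001,"ax":0,"ay":0,"az":-0.000,"claw":1}, [572. 124.  53.] -38
{"dx":-0.007,"dy":-0.011,"dz":-0.001,"ax":0,"ay":0,"az":-0.000,"claw":1}, [569. 121.  53.] -38
{"dx":-0.007,"dy":-0.011,"dz":-0.115,"ax":0,"ay":0,"az":-0.000,"claw":1}, [569. 121. 110.] -38
```

Emit:
{"method": "step_arm", "body": {
  "targets": [
    {"dx": 0, "dy": 0.02, "dz": 0, "ax": 0, "ay": 0, "az": 0, "claw": 1},
    {"dx": 0, "dy": 0.035, "dz": 0, "ax": 0, "ay": 0, "az": 0, "claw": 1},
    {"dx": 0, "dy": 0.035, "dz": 0, "ax": 0, "ay": 0, "az": 0, "claw": 1},
    {"dx": 0, "dy": 0.035, "dz": -0.04, "ax": 0, "ay": 0, "az": 0, "claw": 1},
    {"dx": 0, "dy": 0.035, "dz": -0.1, "ax": 0, "ay": 0, "az": 0, "claw": 1},
    {"dx": 0, "dy": 0.035, "dz": -0.16, "ax": 0, "ay": 0, "az": 0, "claw": 1},
    {"dx": 0, "dy": 0.035, "dz": -0.16, "ax": 0, "ay": 0, "az": 0, "claw": 1}
  ]
}}

```text
time: 17.3
tool_pos: [564.3, 112.7, 138.1]
tcp_rot: [[0.791, -0.611, 0.012], [-0.611, -0.791, 0.002], [0.008, -0.009, -1.0]]
ft_force: [-0.9, -0.1, 0.2]
opening: 0.008
```

```bash
python3 - <<'E'
from plan import *
rows([])
p=eyes.get_image("wrist");np.savez("w8.npz",**{k:p[k] for k in["mtx","R","t"]});q=eyes.get_image("side")
a=cv2.resize(p["color"][150:330,200:440],(520,390));u=proj(q,[*S,60]).astype(int);b=q["color"][u[1]-45:u[1]+45,u[0]-32:u[0]+32]
o=np.zeros((390,800,3),np.uint8);o[:,:520]=a;o[:,522:800]=cv2.resize(b,(278,390),interpolation=2);cv2.imwrite("pics/w8.png",o)
for ph in(-180,-190,-200):
  w=np.array([np.cos(np.radians(ph)),np.sin(np.radians(ph)),0]);print(ph,[np.round((proj(p,np.array([*S,66])+k*23*w)-[200,150])*520/240) for k in(1,-1)])
E
```

```text
t 17.3 tcp [564.3 112.7 138.1] yaw -37.7 F [-0.9 -0.1  0.2] op 0.008 q6 2.33
measured [564.3 112.7 138.1]
-180 [array([222., 224.]), array([140., 123.])]
-190 [array([212., 230.]), array([149., 117.])]
-200 [array([202., 234.]), array([160., 113.])]
```

View pics/w8.png

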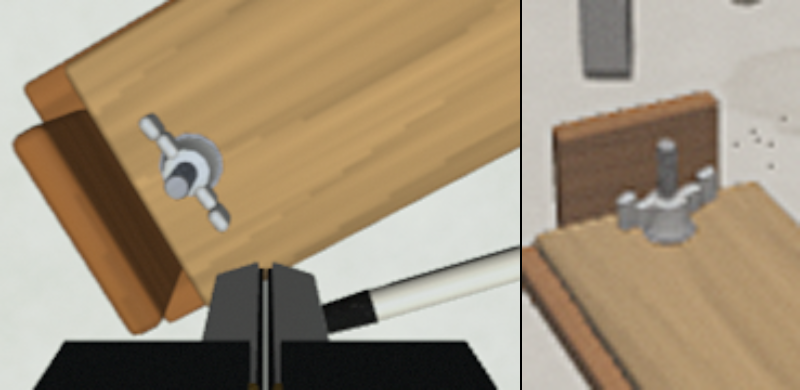

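```bash
python3 - <<'E'
from plan import *
rows([(-182,137,20),(-182,80,20),(-182,53,20)])
plan([[(-182,53,15),(-182,53,5),(-182,53,0)]],pose(-182,53,20)[0],-2.)
E
```

```text
t 17.4 tcp [561.5 112.2 132.9] yaw -37.7 F [-0.7 -0.2 -0.3] op 0.008 q6 2.33
measured [561.5 112.2 132.9]
{"dx":0.033,"dy":-0.006,"dz":-0.008,"ax":0,"ay":0,"az":-0.198,"claw":1}, [576. 105. 137.] -2
{"dx":0.033,"dy":-0.006,"dz":0.106,"ax":0,"ay":0,"az":-0.198,"claw":1}, [576. 105.  80.] -2
{"dx":0.033,"dy":-0.006,"dz":0.160,"ax":0,"ay":0,"az":-0.198,"claw":1}, [576. 105.  53.] -2
CALL
-0.000 -0.010 0.000 az -0.000 [576. 110.  53.]
0.000 -0.030 0.000 az -0.000 [577. 120.  53.]
0.000 -0.040 0.000 az -0.000 [577. 125.  53.]
```

Emit:
{"method": "step_arm", "body": {
  "targets": [
    {"dx": 0.033, "dy": -0.004, "dz": 0, "ax": 0, "ay": 0, "az": -0.198, "claw": 1},
    {"dx": 0.033, "dy": -0.004, "dz": 0, "ax": 0, "ay": 0, "az": -0.198, "claw": 1},
    {"dx": 0.033, "dy": -0.004, "dz": 0, "ax": 0, "ay": 0, "az": -0.198, "claw": 1},
    {"dx": 0.033, "dy": -0.004, "dz": 0.03, "ax": 0, "ay": 0, "az": -0.198, "claw": 1},
    {"dx": 0.033, "dy": -0.004, "dz": 0.09, "ax": 0, "ay": 0, "az": -0.198, "claw": 1},
    {"dx": 0.033, "dy": -0.004, "dz": 0.13, "ax": 0, "ay": 0, "az": -0.198, "claw": 1},
    {"dx": 0.033, "dy": -0.004, "dz": 0.155, "ax": 0, "ay": 0, "az": -0.198, "claw": 1},
    {"dx": 0.033, "dy": -0.004, "dz": 0.155, "ax": 0, "ay": 0, "az": -0.198, "claw": 1}
  ]
}}

```text
time: 18.2
tool_pos: [572.5, 102.9, 50.7]
tcp_rot: [[0.999, -0.037, -0.007], [-0.037, -0.999, -0.0], [-0.007, 0.001, -1.0]]
ft_force: [0.1, 0.2, 0.6]
opening: 0.005
```

Emit:
{"method": "step_arm", "body": {
  "targets": [
    {"dx": 0, "dy": -0.01, "dz": 0, "ax": 0, "ay": 0, "az": 0, "claw": 1},
    {"dx": 0, "dy": -0.016, "dz": 0, "ax": 0, "ay": 0, "az": 0, "claw": 1},
    {"dx": 0, "dy": -0.016, "dz": 0, "ax": 0, "ay": 0, "az": 0, "claw": 1},
    {"dx": 0, "dy": -0.016, "dz": 0, "ax": 0, "ay": 0, "az": 0, "claw": 1}
  ]
}}

```text
time: 18.6
tool_pos: [576.1, 110.8, 55.6]
tcp_rot: [[0.999, -0.037, 0.002], [-0.037, -0.999, -0.0], [0.002, 0.0, -1.0]]
ft_force: [-0.5, -0.7, 0.1]
opening: 0.005
```

Emit:
{"method": "step_arm", "body": {
  "targets": [
    {"dx": 0, "dy": -0.008, "dz": 0, "ax": 0, "ay": 0, "az": 0, "claw": 1},
    {"dx": 0, "dy": -0.016, "dz": 0, "ax": 0, "ay": 0, "az": 0, "claw": 1},
    {"dx": 0, "dy": -0.016, "dz": 0, "ax": 0, "ay": 0, "az": 0, "claw": 1}
  ]
}}

```text
time: 18.9
tool_pos: [576.1, 111.9, 55.5]
tcp_rot: [[0.999, -0.039, 0.001], [-0.039, -0.999, -0.014], [0.001, 0.014, -1.0]]
ft_force: [-0.5, -16.6, 2.3]
opening: 0.003
```

Emit:
{"method": "step_arm", "body": {
  "targets": [
    {"dx": 0, "dy": -0.008, "dz": 0, "ax": 0, "ay": 0, "az": 0, "claw": 1},
    {"dx": 0, "dy": -0.016, "dz": 0, "ax": 0, "ay": 0, "az": 0, "claw": 1},
    {"dx": 0, "dy": -0.02, "dz": 0, "ax": 0, "ay": 0, "az": 0, "claw": 1},
    {"dx": 0, "dy": -0.02, "dz": 0, "ax": 0, "ay": 0, "az": 0, "claw": 1}
  ]
}}

```text
time: 19.3
tool_pos: [576.1, 113.2, 55.5]
tcp_rot: [[0.999, -0.042, -0.001], [-0.042, -0.999, -0.029], [-0.0, 0.029, -1.0]]
ft_force: [-2.6, -34.1, 6.1]
opening: 0.003
```

Emit:
{"method": "step_arm", "body": {
  "targets": [
    {"dx": 0, "dy": 0.02, "dz": 0, "ax": 0, "ay": 0, "az": 0, "claw": 1},
    {"dx": 0, "dy": 0.045, "dz": 0, "ax": 0, "ay": 0, "az": 0, "claw": 1},
    {"dx": 0, "dy": 0.06, "dz": 0, "ax": 0, "ay": 0, "az": 0, "claw": 1},
    {"dx": 0, "dy": 0.06, "dz": 0, "ax": 0, "ay": 0, "az": 0, "claw": 1},
    {"dx": 0, "dy": 0.06, "dz": -0.05, "ax": 0, "ay": 0, "az": 0, "claw": 1},
    {"dx": 0, "dy": 0.06, "dz": -0.1, "ax": 0, "ay": 0, "az": 0, "claw": 1},
    {"dx": 0, "dy": 0.06, "dz": -0.2, "ax": 0, "ay": 0, "az": 0, "claw": 1},
    {"dx": 0, "dy": 0.06, "dz": -0.25, "ax": 0, "ay": 0, "az": 0, "claw": 1}
  ]
}}

```text
time: 20.1
tool_pos: [576.2, 100.5, 183.9]
tcp_rot: [[0.999, -0.035, 0.006], [-0.035, -0.999, 0.002], [0.006, -0.002, -1.0]]
ft_force: [0.5, -0.9, 0.3]
opening: 0.009
```

Emit:
{"method": "step_arm", "body": {
  "targets": [
    {"dx": 0, "dy": 0, "dz": 0, "ax": 0, "ay": 0, "az": 0, "claw": 1},
    {"dx": 0, "dy": 0, "dz": 0, "ax": 0, "ay": 0, "az": 0, "claw": 1},
    {"dx": 0, "dy": 0, "dz": 0, "ax": 0, "ay": 0, "az": 0, "claw": 1}
  ]
}}

```text
time: 20.4
tool_pos: [573.7, 99.4, 177.1]
tcp_rot: [[0.999, -0.036, -0.004], [-0.036, -0.999, 0.0], [-0.004, 0.0, -1.0]]
ft_force: [0.5, -0.5, -0.4]
opening: 0.007
```

```bash
python3 - <<'E'
from plan import *
rows([])
p=eyes.get_image("wrist");q=eyes.get_image("scene")
u=proj(p,[*S,60]).astype(int);print(u)
a=cv2.resize(p["color"],(512,384));u0=max(0,u[1]-50);b=p["color"][u0:u0+90,u[0]-33:u[0]+33]
o=np.zeros((384,800,3),np.uint8);o[:,:512]=a;o[:,514:796]=cv2.resize(b,(282,384),interpolation=2);cv2.imwrite("pics/w9.png",o)
for n in["tumbler","marker","seed_packet"]:
  for im in (p,q):
    for k in spotter.spot_point(n,im)[:1]:
        v,x=k["point"];print(n,np.round(onz(im,(x*640,v*480),0)),round(k["confidence"],2))
E
```

```text
t 20.4 tcp [573.7  99.4 177.1] yaw -2.1 F [ 0.5 -0.5 -0.4] op 0.007 q6 1.68
measured [573.7  99.4 177.1]
[292 215]
tumbler [723.  80.   0.] 0.85
tumbler [728.  78.   0.] 0.85
marker [487.  87.   0.] 0.94
seed_packet [712. -62.   0.] 0.7
seed_packet [711. -56.   0.] 0.92
```

View pics/w9.png

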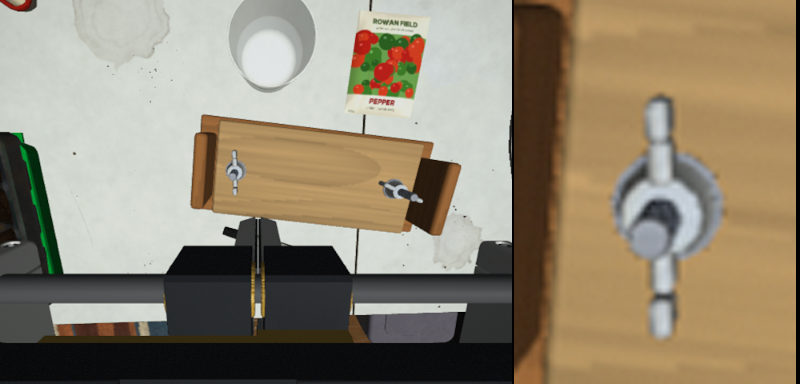

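```bash
python3 -c "
from h import *
print(r.hand_in())"
```

```text
the job is handed in; nothing more can be done
None
```

I turned the loose nut clockwise to its stop with the shut fingertips, in three strokes on the side facing the press's middle. The job is handed in at about 20 s of the 72 s, and no verdict was reported.

- **Nut:** it took about 2 N to turn until roughly 7.2 rad of added turn, then resisted sharply. A second, squared-up push of 34 N moved the fingertip only about 2 mm, and part of that was the tool tilting. In the last picture the nut is down on its washer. I could not read the joint value itself, so the stop is judged from the forces and the pictures.
- **Loose items:** the network's final positions for the tumbler, marker and seed packet are within its own error of a few mm of where they started.
- **Tight nut:** I never went near it. I did not measure its angle again at the end, and the last picture shows nothing odd.
- **Finish:** the arm ended with its tip 177 mm above the worktop, touching nothing, and the wrist force was near zero.

Two small hiccups: one move call was refused because its rows lacked two keys, and fast moves overshot by 2 to 5 mm. Neither touched anything.

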